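# Pack and stack the under-sink riser

### The arm

A 7-joint arm with a two-finger parallel gripper is mounted at the origin on the work surface. World frame = base frame: x ahead of the robot, y to its left, z up, the work surface at z = 0. Lengths are in m, angles in rad, forces in N, time in s.
With the tool pointing down it reaches from about 0.4 to 0.85 m from the base axis. Payload 10.4 kg.
Tool frame: the origin (TCP) lies on the centre line of the jaws, within the pads' length; the fingertips stand 8 mm ahead of it and the grasp point (between the pads) lies 11 mm behind it (r.finger_overhang is the distance from the TCP to the fingertips, in m); z points along the fingers, y is the line along which they close (so a half turn about z gives the same grasp; the last joint's range is limited). The gripper opens to 87 mm and grips with 3 to 60 N. Pads are 19 mm wide; open, the fingers measure 117 mm over their backs; the gripper's body (75 mm by 190 mm) begins 51 mm behind the grasp point.
Start: joints at [-1.243, 0.332, -0.065, 1.46, 0.022, 1.35, -0.088], TCP at [0.215, 0.587, 0.231] pointing down, gripper open.
Joint ranges: [-2.6, 2.6], [-0.5, 2.12], [-1.47, 1.34], [0.16, 2.42], [-1.27, 4.41], [0.06, 2.06], [-2.6, 2.6]. Speed limits (rad/s): [2.22, 2.22, 2.79, 2.79, 3.14, 3.14, 3.14].

### API

Orientations are given as a unit quaternion [x, y, z, w].
In Python, from bench import r, vision gives the robot as it stands.
- The arm moves only by the tool drive_tool, never from a script. Its argument "series" is a list of rows, each a list of 2 entries, a list of its own where there are three numbers: the shift along the world's x, y, z in cm, then the turn about the world's z in degrees. A call has exactly 10 rows; each row shifts and turns the commanded pose from where the row before left it; what a row does not reach is not made up. A row lasts 1/8 s, in which the tool goes at most 62.5 mm and 10.7 degrees, less where a joint would pass 70% of its speed; a pose out of reach is approached as far as the arm can. A call with a gripper value outside its range is refused whole. "hand" is the closure, from 0 (fully open) to 1 (shut), set as the call begins (left out, the last holds). The fingers move at their own pace and stop on an object; "newtons" is the grip in N (left out, the last holds). Time passes only in rows, so rows that do not move let the fingers close, or fill a call up. It gives the time, the measured TCP pose, the force, the opening and the grip force at its end, in the units of the state.
- r.read_state(): the state, without advancing time (a new reading comes with each control period).
- vision.camera(name): name is "side" or "top" or "wrist"; returns a dict with "color" (384x512x3 uint8, red, green, blue), "intrinsics" (3x3 intrinsics, pixels), "R" (3x3) and "t" (3): a world point X has camera coordinates R X + t; the wrist camera has in their place "mount" (4x4, takes a point from camera to tool coordinates, whose origin is the TCP and whose axes are the flange's). Camera axes: x right, y down, z forward; pixel columns grow to the right and rows downward; lengths in m; the calibration is good to about 2 mm. The wrist camera is an equidistant fisheye: a pixel r from the principal point sees the ray r / f radians off the axis. A picture is of the moment at which its call begins: read the wrist's pose just before it. There is no depth.
- r.close_job(): hands the job in; it is judged then, once.
The state is a dict: "time": time; "joint_positions": joint angles; "joint_vel": joint speeds; "joint_torque": joint torques, N m; "ee_pos": TCP position; "eef_rot": TCP orientation; "ft_force": force on the tool from outside, world axes, zero at the start; "torque": the same for the moment, N m; "width": finger opening in m; "grip_force": force on a finger pad.
Only numpy, scipy, OpenCV 4.12 (cv2) and the standard library are available. Lean on these libraries where they do the work, as an engineer would, in place of code of your own. Each camera call takes 0.05 s, during which the arm holds its last target. There are 200 camera calls.

### The job

Pack the grey riser from its fixed end wall outwards, in this order: stand the carton upright with a broad side flat against the wall, set the largest tub close beside it (both midway across the depth of the shelf), seat the medium tub inside the raised rim of the largest one's lid, and seat the smallest tub likewise on the medium one. Last, slide the metal end stop up until the row is held snug between stop and wall, with the stack still standing, and let go. Leave the bottle, the scoop and the brush as they are.

Things in the scene. Friction and masses are not known exactly. Their poses are not given: they have to be found in the camera images.
- riser: Grey plastic shelf riser, fixed: shelf 150 (x) by 480 (y) mm, top 70 mm above the cupboard floor, no lips. Origin: centre of its underside, on the floor; x along its depth, away from the robot; y along its length. A fixed upright end wall (110 mm in x, 8 mm thick, 60 mm above the shelf) has its inner face at y = +95 mm; the row goes on its -y side, centred at x = 0.
- stop (a joint): Slide of the steel end stop along the riser's +y, in m. The face of its plate (100 mm in x, 8 mm thick, 50 mm above the shelf) is at riser y = -95 mm + joint value; 0 is farthest from the wall. Starts at 0 to 0.04, range to 0.13; slides with about 1.5 N, stays where left. Carton and largest tub packed tight take 100 mm: snug is 0.090.
- stop_grip (a point): Top centre of the stop's black grip post, by which it is slid: post 16 mm (x) by 20 mm (y), top 42 mm above the shelf, standing on a thin foot (top 6 mm above the shelf) 55 mm behind (-y of) the face of the plate. Axes as the riser's.
- carton: Plain brown cardboard carton standing upright: 52 mm (its x) by 36 mm (its y) by 68 mm high. Broad sides face its +-y. Origin: centre of the underside. 220 g nominal.
- tub_large: The largest of three round white plastic lidded tubs, upright, diameter 64 mm, 44 mm high overall. The lid's flat top lies 39 mm above the underside inside a raised rim 5 mm high and 2.5 mm thick (inner diameter 59 mm, so the medium tub has 4.5 mm of play all round). Origin: centre of the underside; z up. 200 g nominal.
- tub_medium: The medium one of three round white plastic lidded tubs, upright, diameter 50 mm, 38 mm high overall. The lid's flat top lies 33 mm above the underside inside a raised rim 5 mm high and 2.5 mm thick (inner diameter 45 mm, so the smallest tub has 4.5 mm of play all round). Origin: centre of the underside; z up. 120 g nominal.
- tub_small: The smallest of three round white plastic lidded tubs, upright, diameter 36 mm, 32 mm high overall. The lid's flat top lies 27 mm above the underside inside a raised rim 5 mm high and 2.5 mm thick (inner diameter 31 mm). Origin: centre of the underside; z up. 60 g nominal.
- bottle: Bystander: blue glass swing-top bottle, 62 mm diameter, 180 mm high, standing loose on the riser beyond the wall, about 200 mm to +y of the riser's middle. Origin: centre of the underside.
- scoop: Bystander: white plastic scoop, about 125 mm long and 42 mm wide and 30 mm high, lying loose along the riser's depth at its -y end, behind the stop, about 207 mm from the middle. Origin: underside, at the handle end of the bowl.
- brush: Bystander: black-handled bottle brush, 230 mm long, 36 mm high, lying on the cupboard floor beyond the riser, along y. Origin: underside, between handle and bristles.
Mind the look-alikes: they are no part of the job. What is shaped like the tub_large but yellow is not meant. What is shaped like the tub_medium but purple is not meant.

How it is judged:
By the outcome, as a careful person would: the job done as asked, in the order asked, and still so for the second after the job is handed in, with the robot touching nothing.
It also fails if it takes over 120 s, if anything falls off the work surface, if the arm or the gripper's body presses on something with over 40 N, if the wrist force passes 120 N, or if a joint passes its speed limit or range.

## Working session

There is one attempt and no reset: what is moved stays moved. The work goes in short steps, Python scripts to look and compute and a tool call to move; the robot and the scene stay as the last step left them, time stands still between calls to the robot, and variables do not carry over. Pictures are saved under pics/ and viewed, at most 14 in all, crops included, and the job is handed in when it is done.

Besides the shell and the picture viewer there is one more tool, called after "Request:" by a JSON object that holds its "name" and its "arguments". drive_tool: Moves the arm, as the interface text tells. Its arguments: {"type":"object","properties":{"series":{"type":"array"},"hand":{"type":"number"},"newtons":{"type":"number"}},"required":["series"]}

```bash
mkdir -p pics; ls
python3 - <<'E'
from bench import r, vision
import cv2,numpy as np,pickle
s=r.read_state();print(s['ee_pos'],s['eef_rot'],s['width'],s['time'])
for n in("side","top"):
    c=vision.camera(n);pickle.dump(c,open(f'pics/{n}0.pkl','wb'))
    print(n,np.round(c['intrinsics'],1).tolist(),np.round(c['R'],4).tolist(),np.round(c['t'],4).tolist())
    cv2.imwrite(f'pics/{n}0.png',cv2.resize(c['color'][:,:,::-1],(800,600),interpolation=cv2.INTER_CUBIC))
E
```

```text
pics
[0.21467235 0.58655933 0.22976065] [ 1.74495336e-01  9.84657743e-01 -7.07865864e-04 -8.07822280e-05] 0.08706137310131476 0.0
side [[387.8, 0.0, 255.8], [0.0, 387.8, 189.6], [0.0, 0.0, 1.0]] [[0.7148, -0.699, 0.0208], [-0.4744, -0.5065, -0.72], [0.5138, 0.5048, -0.6937]] [-0.4107, 0.3316, 0.6184]
top [[384.3, 0.0, 252.6], [0.0, 384.3, 182.8], [0.0, 0.0, 1.0]] [[0.017, -0.9998, -0.0138], [-0.9975, -0.016, -0.0692], [0.069, 0.0149, -0.9975]] [0.0193, 0.5754, 0.8545]
```

View pics/top0.png

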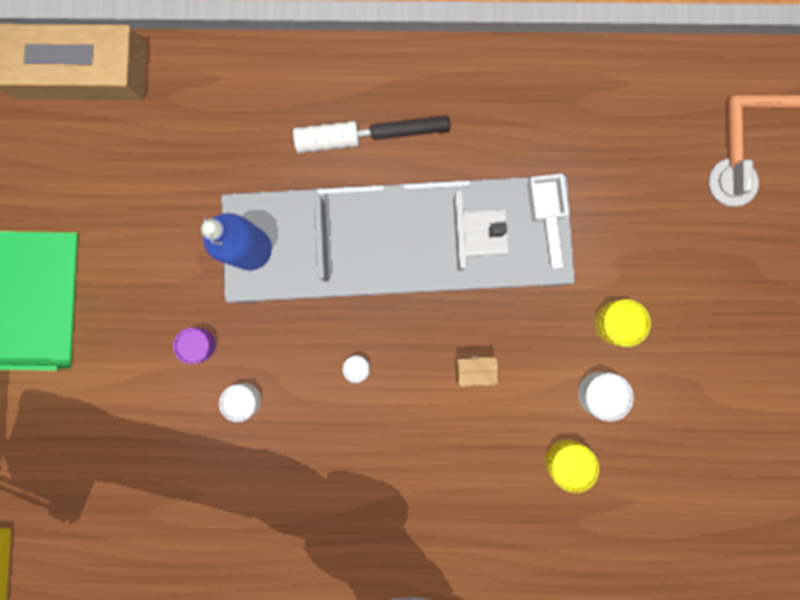

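View pics/side0.png

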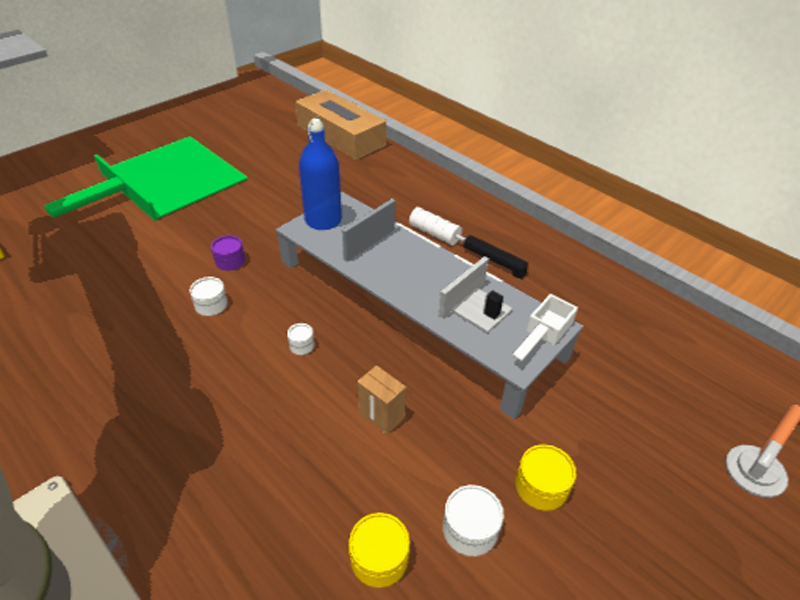

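Top view (800 px picture): the white tubs are at (607,397), (239,402) and (356,369). Yellow look-alikes are at (624,322) and (573,466), a purple one at (194,345). The white ones fit the description: large = (607,397), medium = (239,402), small = (356,369). The carton is at (478,367). The riser's corners are (222,197), (566,176), (573,282) and (226,301). I'll take an enlarged crop to confirm.

Run:
```python
import cv2,pickle
c=pickle.load(open('pics/top0.pkl','rb'))['color'][:,:,::-1]
a=c[215:305,130:290];b=c[205:295,280:440]
im=cv2.vconcat([cv2.resize(a,None,fx=3.3,fy=3.3,interpolation=cv2.INTER_CUBIC),cv2.resize(b,None,fx=3.3,fy=3.3,interpolation=cv2.INTER_CUBIC)])
cv2.imwrite('pics/crop1.png',im)
cv2.imwrite('pics/crop2.png',cv2.resize(c[105:200,135:375],None,fx=3.3333,fy=3.3333,interpolation=cv2.INTER_CUBIC))
```

```text
(no output)
```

View pics/crop1.png

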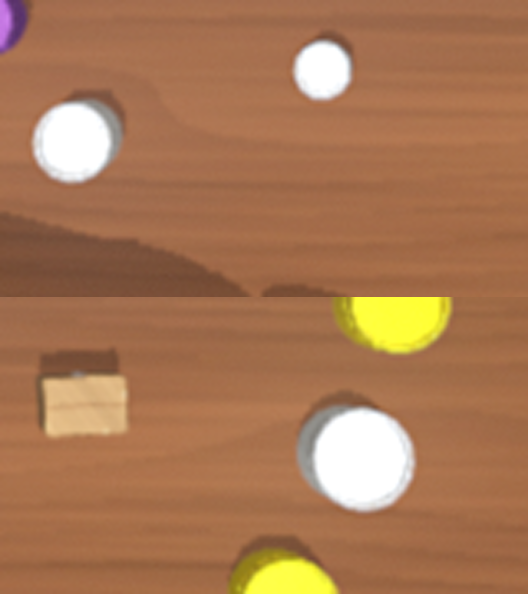

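View pics/crop2.png

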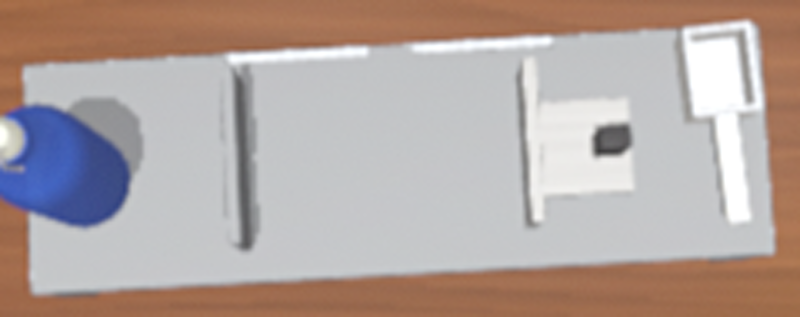

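The crops show plain white lids: medium at crop (75,141), small at (323,70) and large at (363,458). The carton top runs (42,377) to (127,433). The riser outline and both plates are clear.

```bash
cat > h.py <<'E'
import numpy as np,pickle,cv2
def ray(c,u,v):
    R=c['R'];o=-R.T@c['t'];d=R.T@np.linalg.inv(c['intrinsics'])@[u,v,1];return o,d
def at(c,u,v,z):
    o,d=ray(c,u,v);return (o+d*(z-o[2])/d[2])[:2]
def proj(c,X):
    q=c['intrinsics']@(c['R']@np.array(X)+c['t']);return q[:2]/q[2]
E
python3 - <<'E'
from h import *
T=pickle.load(open('pics/top0.pkl','rb'));S=pickle.load(open('pics/side0.pkl','rb'))
f=lambda p,s,o:((p[0]+.5)/s-.5+o[0],(p[1]+.5)/s-.5+o[1])
P=lambda n,p,s,o,z,c=T:print(n,np.round(at(c,*f(p,s,o),z)*1000,1))
a=(130,215);b=(280,205)
P('med',(75,141),3.3,a,.038);P('small',(323,70),3.3,a,.032);P('large',(363,161),3.3,b,.044)
for p in((42,80),(126,79),(127,136),(47,140)):P('cart',p,3.3,b,.068)
for n,p,z in(('med',(208,287),.038),('small',(301,332),.032),('large',(474,511),.044)):P(n+' side',p,1.5625,(0,0),z,S)
for p in((358,382),(379,368),(406,386),(384,401)):P('cart side',p,1.5625,(0,0),.068,S)
o=(135,105)
for p in((23,66),(755,22),(775,254),(32,294)):P('riser',p,3.3333,o,.07)
for p in((236,62),(248,247)):P('wallbase?',p,3.3333,o,.07)
for p in((531,58),(541,222)):P('stop top',p,3.3333,o,.12)
for p in((612,138),):P('post',p,3.3333,o,.112)
for p in((277,229),(349,190),(581,322),(515,381)):P('riser side',p,1.5625,(0,0),.07,S)
# intensity circle fit of lids in top view
g=T['color'].min(axis=2)
for x,y,w in((152,257,18),(227,236,14),(390,253,24)):
    m=(g[y-w:y+w,x-w:x+w]>225).astype('uint8');n,l,st,ce=cv2.connectedComponentsWithStats(m);i=1+st[1:,4].argmax();print(ce[i]+[x-w,y-w],st[i])
E
```

```text
med [405.1 247. ]
small [454.8  82.4]
large [ 424.  -272.2]
cart [474.5 -58.3]
cart [ 476.1 -112.3]
cart [ 439.7 -113.2]
cart [436.2 -61.9]
med side [406.3 248.9]
small side [455.   82.3]
large side [ 422.7 -270.8]
cart side [436.5 -63.4]
cart side [471.2 -65. ]
cart side [ 476.  -109.5]
cart side [ 440.2 -107.3]
riser [694.9 272. ]
riser [ 730.4 -204.3]
riser [ 579.5 -216.7]
riser [546.  260.7]
wallbase? [699.5 132.7]
wallbase? [578.7 121.9]
stop top [693.2 -54.7]
stop top [592.7 -61.7]
post [ 646.  -105.5]
riser side [547.  258.8]
riser side [705.5 264.3]
riser side [ 730.7 -199.2]
riser side [ 580.8 -199.9]
[151.85054348 257.38858696] [  7   8  22  22 368]
[227.15104167 235.83333333] [  7   6  15  16 192]
[389.08031496 253.45984252] [ 10  10  28  30 635]
```

Request:
{"name": "drive_tool", "arguments": {"series": [[[2.0,-5,0],2],[[2.0,-5,0],2],[[2.0,-5,0],2],[[2.0,-5,0],2],[[2.0,-5,0],2],[[2.0,-5,0],2],[[2.0,-5,0],2],[[2.0,-5,0],2],[[2.0,-5,0],2],[[2.0,-5,0],2]], "hand": 0, "newtons": 20}}

```text
time: 1.35
ee_pos: [0.415, 0.0852, 0.2305]
eef_rot: [0.0, 1.0, 0.0, -0.0]
ft_force: [1.4, -0.3, -0.3]
width: 0.0869
grip_force: 0.0
```

Request:
{"name": "drive_tool", "arguments": {"series": [[[1.05,-4.3,0],1],[[1.05,-4.3,0],1],[[1.05,-4.3,0],0.8],[[1.0,-4.3,0],0],[[0,0,-2],0],[[0,0,-3],0],[[0,0,-3],0],[[0,0,-3],0],[[0,0,-2],0],[[0,0,0],0]]}}

```text
time: 2.6
ee_pos: [0.455, -0.0851, 0.0994]
eef_rot: [-0.023, 1.0, -0.0, -0.002]
ft_force: [-0.0, 0.2, 0.9]
width: 0.0871
grip_force: 0.0
```

Request:
{"name": "drive_tool", "arguments": {"series": [[[0.1,-0.1,-2],0],[[0,0,-2],0],[[0,0,-1.5],0],[[0,0,-1.0],0],[[0,0,0],0],[[0,0,0],0],[[0,0,0],0],[[0,0,0],0],[[0,0,0],0],[[0,0,0],0]]}}

```text
time: 3.85
ee_pos: [0.4573, -0.086, 0.0356]
eef_rot: [-0.024, 1.0, 0.0, 0.0]
ft_force: [0.9, -0.3, 0.0]
width: 0.0872
grip_force: 0.0
```

Request:
{"name": "drive_tool", "arguments": {"series": [[[0,0,0],0],[[0,0,0],0],[[0,0,0],0],[[0,0,0],0],[[0,0,0],0],[[0,0,0],0],[[0,0,0],0],[[0,0,1],0],[[0,0,2],0],[[0,0,2],0]], "hand": 1, "newtons": 20}}

```text
time: 5.1
ee_pos: [0.457, -0.0863, 0.0865]
eef_rot: [-0.023, 1.0, -0.0, -0.0]
ft_force: [0.4, 0.9, -1.6]
width: 0.0519
grip_force: 19.9
```

Request:
{"name": "drive_tool", "arguments": {"series": [[[1,1,3],-9],[[1.7,1.7,3],-9],[[1.9,1.9,2.4],-9],[[1.9,1.9,0],-9],[[1.9,1.9,0],-9],[[1.9,1.9,0],-9],[[1.9,1.9,0],-9],[[1.9,1.9,0],-9],[[1.9,1.9,0],-9],[[1.5,1.4,0],-7.4]]}}

```text
time: 6.35
ee_pos: [0.6327, 0.089, 0.1699]
eef_rot: [0.682, 0.732, -0.0, 0.0]
ft_force: [-0.2, 0.5, -2.3]
width: 0.0519
grip_force: 19.9
```

Run:
```python
from bench import r, vision
from h import *
s=r.read_state();print(s['ee_pos'],s['eef_rot'],s['ft_force'])
w=vision.camera('wrist');pickle.dump((s,w),open('pics/w1.pkl','wb'));print(np.round(w['intrinsics'],1).tolist(),np.round(w['mount'],3).tolist())
t=vision.camera('top');pickle.dump(t,open('pics/top1.pkl','wb'))
cv2.imwrite('pics/w1.png',cv2.resize(w['color'][:,:,::-1],(800,600),interpolation=cv2.INTER_CUBIC))
```

```text
[0.63266117 0.08898659 0.16990487] [ 6.81542791e-01  7.31778240e-01 -1.69755228e-04  4.39445768e-05] [-0.21617902  0.53370232 -2.34223587]
[[297.3, 0.0, 261.1], [0.0, 297.3, 191.9], [0.0, 0.0, 1.0]] [[-0.0, -0.953, -0.301, 0.082], [1.0, -0.0, -0.001, -0.001], [0.001, -0.301, 0.953, -0.155], [0.0, 0.0, 0.0, 1.0]]
```

View pics/w1.png

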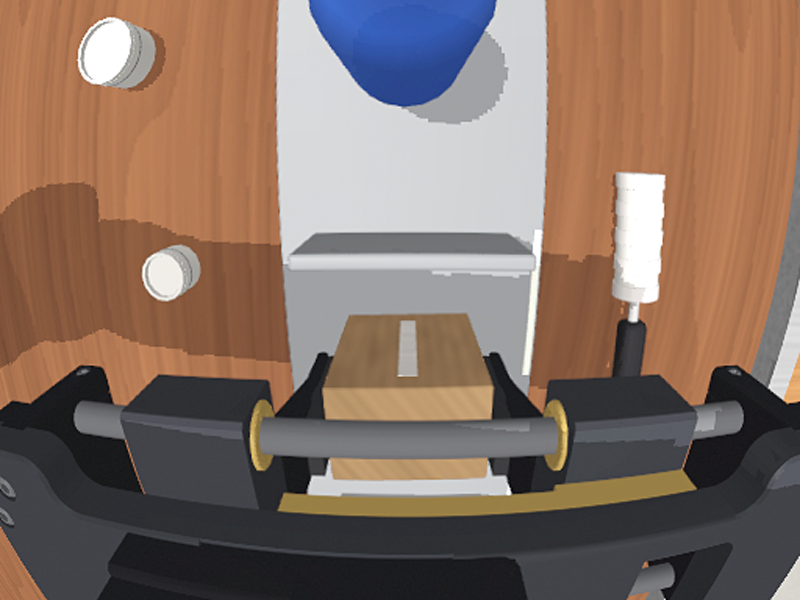

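The wrist view shows the carton held square, with the wall top's near edge at (288,268)–(535,270) and the riser's side edges near (280,150) and (546,150). I'll turn these into world points.

```bash
cat >> h.py <<'E'
from scipy.spatial.transform import Rotation as Ro
def wat(s,w,u,v,z):
    K=w['intrinsics'];a=(u-K[0,2])/K[0,0];b=(v-K[1,2])/K[1,1];th=np.hypot(a,b)
    d=np.array([a/th*np.sin(th),b/th*np.sin(th),np.cos(th)]);M=w['mount'];R=Ro.from_quat(s['eef_rot']).as_matrix()
    o=np.array(s['ee_pos'])+R@M[:3,3];d=R@M[:3,:3]@d
    return (o+d*(z-o[2])/d[2])[:2]
yaw=np.radians(4.2)
E
python3 - <<'E'
from h import *
s,w=pickle.load(open('pics/w1.pkl','rb'))
g=lambda u,v,z:wat(s,w,(u+.5)/1.5625-.5,(v+.5)/1.5625-.5,z)*1000
A=g(288,269,.13);B=g(535,270,.13);print('wall',A,B,np.linalg.norm(A-B),'yaw',np.degrees(np.arctan2(B[1]-A[1],B[0]-A[0])))
for u,v in((279,120),(281,200),(547,80),(544,200)):print(g(u,v,.07))
for u,v in((348,315),(468,315),(325,387),(494,387)):print('cart',g(u,v,.17+.0325))
print(g(170,276,.032),g(107,52,.038))
E
```

```text
wall [576.02306361 119.43195483] [685.14466006 126.77167164] 109.36815923955413 yaw 3.8480221891599076
[552.91667382 188.7069944 ]
[555.97359826 143.57353164]
[698.79068767 222.51354113]
[703.38438697 154.23705742]
cart [611.91643199 126.11087972]
cart [645.63522565 128.51313809]
cart [605.41400401 102.47682521]
cart [656.3124957  106.09219754]
[460.90871984  83.8138021 ] [407.52259442 247.4679899 ]
```

Request:
{"name": "drive_tool", "arguments": {"series": [[[0,0,-1.5],0],[[0,0,-2],0],[[0,0,-2],0],[[0,0,-0.6],0],[[0,0,0],0],[[0,0.4,0],0],[[0,0.4,0],0],[[-0.1,0.4,0],0],[[0,0,0],0],[[0,0,0],0]]}}

```text
time: 7.7
ee_pos: [0.6313, 0.0999, 0.1086]
eef_rot: [0.68, 0.733, 0.0, 0.0]
ft_force: [-0.3, 0.0, -1.4]
width: 0.0515
grip_force: 19.9
```

Request:
{"name": "drive_tool", "arguments": {"series": [[[0,0,-0.15],0],[[0,0,-0.1],0],[[0,0,0],0],[[0,0.1,0],0],[[0,0.1,0],0],[[0,0.1,0],0],[[0,0.1,0],0],[[0,0.05,0],0],[[0,0,0],0],[[0,0,0],0]]}}

```text
time: 8.95
ee_pos: [0.6313, 0.1044, 0.1061]
eef_rot: [0.68, 0.733, 0.0, 0.0]
ft_force: [0.2, -1.4, -2.6]
width: 0.0521
grip_force: 19.9
```

Request:
{"name": "drive_tool", "arguments": {"series": [[[0,0.1,0],0],[[0,0.1,0],0],[[0,0,0],0],[[0,0.1,0],0],[[0,0,0],0],[[0,0,0],0],[[0,0,0],0],[[0,0,0],0],[[0,0,0],0],[[0,0,0],0]]}}

```text
time: 10.2
ee_pos: [0.6312, 0.106, 0.1061]
eef_rot: [0.681, 0.733, -0.001, 0.0]
ft_force: [-0.9, -5.8, -1.1]
width: 0.052
grip_force: 19.9
```

Request:
{"name": "drive_tool", "arguments": {"series": [[[0,-0.05,-0.05],0],[[0,0,0],0],[[0,0,0],0],[[0,0,0],0],[[0,0,0],0],[[0,0,0],0],[[0,0,1],0],[[0,0,2.5],0],[[0,0,4],0],[[0,0,4],0]], "hand": 0}}

```text
time: 11.45
ee_pos: [0.6312, 0.1068, 0.2225]
eef_rot: [0.68, 0.733, 0.0, 0.0]
ft_force: [0.3, 0.8, -0.1]
width: 0.0868
grip_force: 0.0
```

Request:
{"name": "drive_tool", "arguments": {"series": [[[-2.1,-4,0],0],[[-2.3,-4.2,0],0],[[-2.3,-4.2,0],0],[[-2.3,-4.2,0],0],[[-2.3,-4.2,0],0],[[-2.3,-4.2,0],0],[[-2.3,-4.2,0],0],[[-2.3,-4.2,-2],0],[[-2.3,-4.2,-2],0],[[-0.2,-0.2,-3],0]]}}

```text
time: 12.7
ee_pos: [0.4228, -0.2747, 0.1514]
eef_rot: [0.682, 0.731, 0.001, 0.001]
ft_force: [0.9, -0.3, 0.2]
width: 0.0871
grip_force: 0.0
```

Run:
```python
from bench import r, vision
from h import *
s=r.read_state();print(s['ee_pos'],s['eef_rot'])
w=vision.camera('wrist');t=vision.camera('top');pickle.dump((s,w),open('pics/w2.pkl','wb'));pickle.dump(t,open('pics/top2.pkl','wb'))
a=cv2.resize(w['color'][:,:,::-1],(512,384));b=cv2.resize(t['color'][100:200,130:290,::-1],None,fx=1.8,fy=1.8,interpolation=cv2.INTER_CUBIC)
o=np.zeros((384,800,3),'uint8');o[:,:512]=a;o[:180,512:]=b;cv2.imwrite('pics/w2.png',o)
```

```text
[ 0.42277308 -0.27473063  0.1513842 ] [0.68224672 0.73112045 0.00077628 0.00130357]
```

View pics/w2.png

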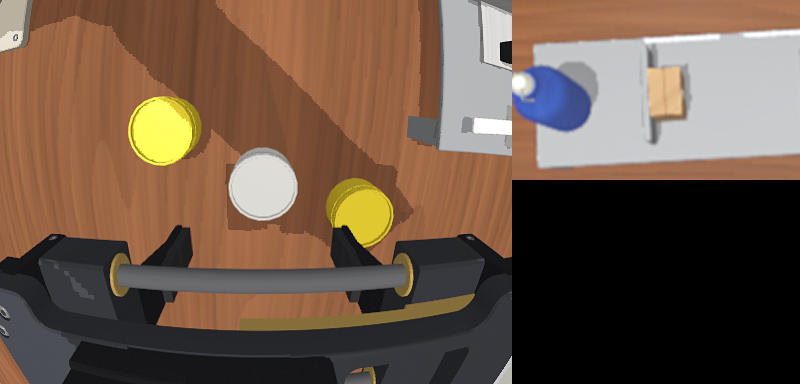

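The wrist view shows the white large lid at (263,186), between the yellow tubs at (163,131) and (361,214). The inset shows the carton upright against the wall. I'll measure the lid from this view.

Run:
```python
from h import *
s,w=pickle.load(open('pics/w2.pkl','rb'))
for u,v in((263,186),(229,186),(297,186),(263,152),(263,220),(361,215),(163,130)):print(u,v,wat(s,w,u,v,.044)*1000)
```

```text
263 186 [ 423.33114041 -270.44639499]
229 186 [ 391.9724855  -272.56665453]
297 186 [ 454.74765295 -268.27242201]
263 152 [ 421.09783741 -238.79515572]
263 220 [ 425.73677282 -304.3197734 ]
361 215 [ 522.4706865  -293.48247321]
163 130 [ 328.56251464 -223.22015446]
```

Request:
{"name": "drive_tool", "arguments": {"series": [[[0.05,0.35,-2],0],[[0,0,-3],0],[[0,0,-3],0],[[0,0,-3],0],[[0,0,-1.2],0],[[0,0,-0.8],0],[[0,0,0],0],[[0,0,0],0],[[0,0,0],0],[[0,0,0],0]], "hand": 0.08}}

```text
time: 14.05
ee_pos: [0.425, -0.2675, 0.0209]
eef_rot: [0.68, 0.733, 0.0, 0.0]
ft_force: [0.4, 1.2, -0.4]
width: 0.0799
grip_force: 0.0
```

Request:
{"name": "drive_tool", "arguments": {"series": [[[0,0,0],0],[[0,0,0],0],[[0,0,0],0],[[0,0,0],0],[[0,0,0],0],[[0,0,0],0],[[0,0,0],0],[[0,0,2],0],[[0,0,3],0],[[0,0,4],0]], "hand": 1}}

```text
time: 15.3
ee_pos: [0.4242, -0.2672, 0.1108]
eef_rot: [0.68, 0.733, -0.0, -0.001]
ft_force: [1.2, -0.2, -0.8]
width: 0.0632
grip_force: 20.0
```

Request:
{"name": "drive_tool", "arguments": {"series": [[[1,1.5,2],0],[[2.4,3.6,2],0],[[2.4,3.6,2],0],[[2.4,3.6,0],0],[[2.4,3.6,0],0],[[2.4,3.6,0],0],[[2.4,3.6,0],0],[[2.4,3.6,0],0],[[2.4,3.6,0],0],[[1.0,1.1,0],0]]}}

```text
time: 16.55
ee_pos: [0.6374, 0.05, 0.1695]
eef_rot: [0.679, 0.735, -0.0, -0.0]
ft_force: [0.4, 0.0, -1.1]
width: 0.0631
grip_force: 20.0
```

Request:
{"name": "drive_tool", "arguments": {"series": [[[0,0,0],0],[[0,0,-2],0],[[0,0,-2.5],0],[[0,0,-2],0],[[0,0,-0.8],0],[[0,0,0],0],[[0,0,0],0],[[0,0,0],0],[[0,0,0],0],[[0,0,0],0]]}}

```text
time: 17.8
ee_pos: [0.6369, 0.0465, 0.0978]
eef_rot: [0.68, 0.733, 0.0, 0.0]
ft_force: [-0.5, -0.2, -1.9]
width: 0.0632
grip_force: 20.0
```

Request:
{"name": "drive_tool", "arguments": {"series": [[[0,0,-0.4],0],[[0,0,-0.2],0],[[0,0,0],0],[[-0.05,0.4,0],0],[[-0.05,0.3,0],0],[[0,0.2,0],0],[[0,0.1,0],0],[[0,0.1,0],0],[[0,0,0],0],[[0,0,0],0]]}}

```text
time: 19.05
ee_pos: [0.6357, 0.0573, 0.0916]
eef_rot: [0.68, 0.733, 0.0, 0.0]
ft_force: [0.2, 0.3, -2.9]
width: 0.0631
grip_force: 20.0
```

Request:
{"name": "drive_tool", "arguments": {"series": [[[0,0.1,0],0],[[0,0,0],0],[[0,0.1,0],0],[[0,0,0],0],[[0,0.1,0],0],[[0,0,0],0],[[0,0,0],0],[[0,0,0],0],[[0,0,0],0],[[0,0,0],0]]}}

```text
time: 20.3
ee_pos: [0.6355, 0.0593, 0.0915]
eef_rot: [0.68, 0.733, -0.001, 0.0]
ft_force: [-1.2, -4.7, -1.6]
width: 0.0633
grip_force: 20.0
```

Request:
{"name": "drive_tool", "arguments": {"series": [[[0,-0.05,-0.05],0],[[0,0,0],0],[[0,0,0],0],[[0,0,0],0],[[0,0,0],0],[[0,0,0],0],[[0,0,1],0],[[0,0,3],0],[[0,0,4],0],[[0,0,4],0]], "hand": 0}}

```text
time: 21.55
ee_pos: [0.6357, 0.0598, 0.2131]
eef_rot: [0.68, 0.733, 0.0, 0.0]
ft_force: [0.9, 0.0, 0.5]
width: 0.0871
grip_force: 0.0
```

Request:
{"name": "drive_tool", "arguments": {"series": [[[-3,2.4,0],0],[[-3,2.4,0],0],[[-3,2.4,0],0],[[-3,2.4,0],0],[[-3,2.4,0],0],[[-3,2.4,0],0],[[-3,2.4,-2],0],[[-2,1.7,-2],0],[[0,0,-2],0],[[0,0,0],0]]}}

```text
time: 22.8
ee_pos: [0.4053, 0.2444, 0.1507]
eef_rot: [0.68, 0.733, -0.001, 0.0]
ft_force: [-0.1, -0.1, 0.4]
width: 0.087
grip_force: 0.0
```

Request:
{"name": "drive_tool", "arguments": {"series": [[[0,0,0],0],[[0,0,0],0],[[0,0,0],0],[[0,0,0],0],[[0,0,0],0],[[0,0,0],0],[[0,0,0],0],[[0,0,0],0],[[0,0,0],0],[[0,0,0],0]]}}

```text
time: 24.05
ee_pos: [0.4058, 0.245, 0.1511]
eef_rot: [0.68, 0.733, 0.0, 0.0]
ft_force: [0.7, 0.8, -0.7]
width: 0.0868
grip_force: 0.0
```

Run:
```python
from bench import r, vision
from h import *
s=r.read_state();print(s['ee_pos'],s['eef_rot'])
w=vision.camera('wrist');t=vision.camera('top');pickle.dump((s,w),open('pics/w3.pkl','wb'));pickle.dump(t,open('pics/top3.pkl','wb'))
a=cv2.resize(w['color'][:,:,::-1],(512,384));b=cv2.resize(t['color'][105:195,190:286,::-1],None,fx=3,fy=3,interpolation=cv2.INTER_CUBIC)
o=np.zeros((384,800,3),'uint8');o[:,:512]=a;o[:270,512:]=b;cv2.imwrite('pics/w3.png',o)
```

```text
[0.40575311 0.24495549 0.15106127] [6.80066987e-01 7.33149979e-01 2.15417734e-05 2.09717641e-05]
```

View pics/w3.png

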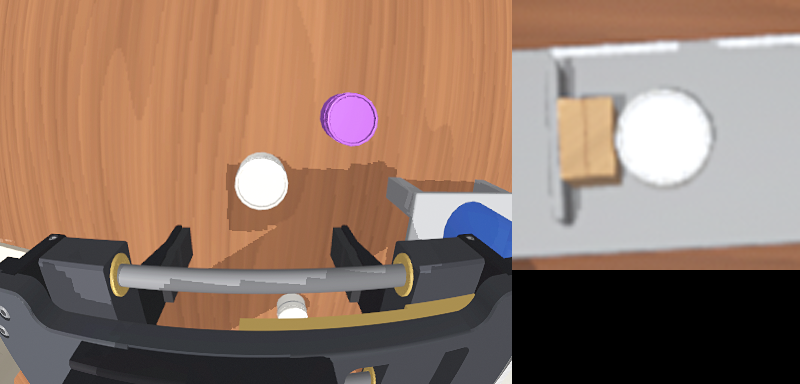

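The white medium lid is at (261.5,182) in the wrist view, with the purple one at (351,119). The inset shows the large tub against the carton, its lid centred at (663,137).

Run:
```python
from h import *
s,w=pickle.load(open('pics/w3.pkl','rb'));t=pickle.load(open('pics/top3.pkl','rb'))
for u,v in((261.5,182),(235,182),(288,182),(261.5,155),(261.5,209.5)):print(u,v,wat(s,w,u,v,.038)*1000)
g=t['color'].min(axis=2)
def cen(x,y,W,th=225):
    m=(g[y-W:y+W,x-W:x+W]>th).astype('uint8');n,l,st,ce=cv2.connectedComponentsWithStats(m);i=1+st[1:,4].argmax();print(ce[i]+[x-W,y-W],st[i]);return ce[i]+[x-W,y-W]
print('large',at(t,*cen(240,150,20),.114)*1000, at(t,240,150.3,.114)*1000)
t=pickle.load(open('pics/top0.pkl','rb'));g=t['color'].min(axis=2)
for x,y,W,z in((152,257,18,.038),(227,236,14,.032),(390,253,24,.044)):print(at(t,*cen(x,y,W,200),z)*1000)
```

```text
261.5 182 [404.4164807  251.44646552]
235 182 [379.57871396 249.60504861]
288 182 [429.25268631 253.33909016]
261.5 155 [402.48728257 277.07935566]
261.5 209.5 [406.48734035 223.9571044 ]
[239.98360656 150.22404372] [  5   5  31  31 732]
large [634.70061529  54.34648979] [634.5446281   54.30995887]
[151.6440678  257.79176755] [  7   8  23  23 413]
[404.1914845  248.55989548]
[227.30275229 235.93577982] [  7   6  16  17 218]
[454.6514259   82.94266757]
[389.43039773 253.75994318] [  9  10  30  30 704]
[ 423.33898665 -271.68708425]
```

Request:
{"name": "drive_tool", "arguments": {"series": [[[-0.1,0.45,-2],0],[[0,0,-3],0],[[0,0,-3],0],[[0,0,-3],0],[[0,0,-1.5],0],[[0,0,-0.6],0],[[0,0,0],0],[[0,0,0],0],[[0,0,0],0],[[0,0,0],0]]}}

```text
time: 25.4
ee_pos: [0.4049, 0.2497, 0.0204]
eef_rot: [0.68, 0.733, 0.0, -0.0]
ft_force: [-0.2, 0.4, 0.5]
width: 0.0873
grip_force: 0.0
```

Request:
{"name": "drive_tool", "arguments": {"series": [[[0,0,0],0],[[0,0,0],0],[[0,0,0],0],[[0,0,0],0],[[0,0,0],0],[[0,0,0],0],[[0,0,0],0],[[0,0,0],0],[[0,0,3],0],[[0,0,4],0]], "hand": 1, "newtons": 15}}

```text
time: 26.65
ee_pos: [0.4041, 0.2487, 0.0902]
eef_rot: [0.68, 0.733, -0.001, 0.0]
ft_force: [0.2, 0.6, -1.5]
width: 0.0496
grip_force: 15.2
```

Request:
{"name": "drive_tool", "arguments": {"series": [[[0,0,4],0],[[0,-1,5],0],[[2.8,-2.3,2],0],[[2.8,-2.3,0],0],[[2.8,-2.3,0],0],[[2.8,-2.3,0],0],[[2.8,-2.3,0],0],[[2.8,-2.3,0],0],[[2.8,-2.3,0],0],[[2.8,-2.3,0],0]]}}

```text
time: 27.9
ee_pos: [0.6294, 0.0549, 0.1995]
eef_rot: [0.68, 0.733, -0.0, -0.0]
ft_force: [0.7, 0.6, -0.9]
width: 0.0494
grip_force: 15.2
```

Request:
{"name": "drive_tool", "arguments": {"series": [[[0.7,0,0],0],[[0,0,0],0],[[0,0,-2],0],[[0,0,-2],0],[[0,0,0],0],[[0,0,0],0],[[0,0,0],0],[[0,0,0],0],[[0,0,0],0],[[0,0,0],0]]}}

```text
time: 29.15
ee_pos: [0.6358, 0.0555, 0.1602]
eef_rot: [0.68, 0.733, 0.0, 0.0]
ft_force: [-0.8, -0.0, -0.9]
width: 0.0498
grip_force: 15.2
```

Run:
```python
from bench import r, vision
from h import *
s=r.read_state();print(s['ee_pos'])
c=vision.camera('side');pickle.dump(c,open('pics/s4.pkl','wb'))
p=proj(c,[.635,.055,.13]);print(p);x,y=int(p[0])-50,int(p[1])-45;print(x,y)
cv2.imwrite('pics/s4.png',cv2.resize(c['color'][y:y+80,x:x+100,::-1],(800,640)[:1]+(600,) if 0 else (750,600),interpolation=cv2.INTER_CUBIC))
# expected outlines
for n,cc,rad,z in(('large rim',(635.2,54.7),32,.114),('med bottom',(635.5,55),25,.14)):
    for sgn in(-1,1):
        d=np.array([.7148,-.699]);q=np.array(cc)/1000+sgn*rad/1000*d;u=proj(c,[*q,z]);print(n,(u-[x,y]+.5)*7.5-.5)
```

```text
[0.63582416 0.0554801  0.16016949]
[259.08850563 149.56103929]
209 104
large rim [274.48290558 384.66997366]
large rim [482.75116944 388.06408695]
med bottom [297.94631086 316.57925048]
med bottom [463.94889194 319.34097623]
```

View pics/s4.png

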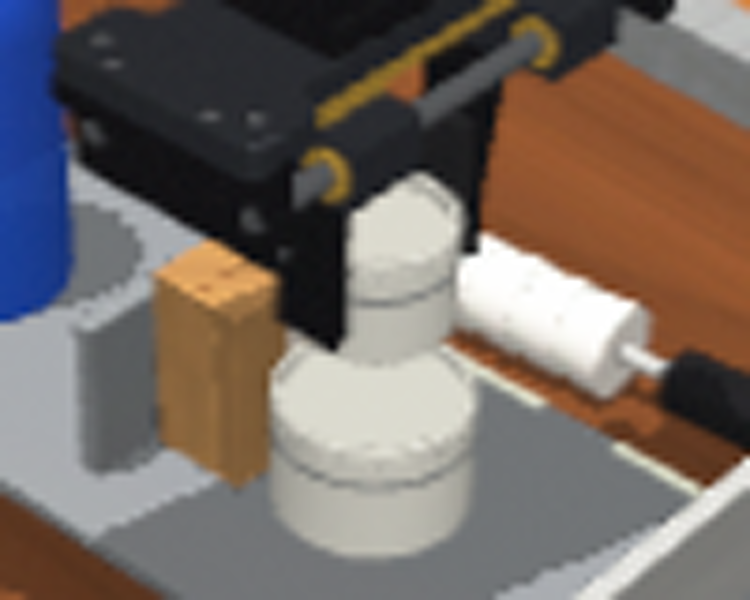

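The side crop shows the medium tub straight over the large lid. The rim edges are at (270,390) and (480,390), and the tub's right edge at (458,340), about 1 mm from what I expected. I'll lower it.

Request:
{"name": "drive_tool", "arguments": {"series": [[[-0.05,-0.05,-1],0],[[0,0,-1],0],[[0,0,-0.6],0],[[0,0,-0.2],0],[[0,0,-0.2],0],[[0,0,0],0],[[0,0,-0.1],0],[[0,0,0],0],[[0,0,0],0],[[0,0,0],0]]}}

```text
time: 30.45
ee_pos: [0.6353, 0.055, 0.1292]
eef_rot: [0.68, 0.733, 0.0, 0.0]
ft_force: [0.4, -0.7, -0.4]
width: 0.0491
grip_force: 15.2
```

Request:
{"name": "drive_tool", "arguments": {"series": [[[0,0,-0.05],0],[[0,0,-0.05],0],[[0,0,0],0],[[0,0,0],0],[[0,0,0],0],[[0,0,0],0],[[0,0,0],0],[[0,0,0],0],[[0,0,0],0],[[0,0,0],0]]}}

```text
time: 31.7
ee_pos: [0.6354, 0.055, 0.1291]
eef_rot: [0.68, 0.733, 0.0, -0.0]
ft_force: [-4.4, -0.1, 9.3]
width: 0.0499
grip_force: 15.1
```

Request:
{"name": "drive_tool", "arguments": {"series": [[[0,0,0],0],[[0,0,0],0],[[0,0,0],0],[[0,0,0],0],[[0,0,0],0],[[0,0,1],0],[[0,0,2],0],[[0,0,4],0],[[-1,0,2],0],[[-3,0.6,0],0]], "hand": 0}}

```text
time: 32.95
ee_pos: [0.5966, 0.0599, 0.2213]
eef_rot: [0.681, 0.733, 0.002, 0.002]
ft_force: [-0.2, 0.2, -0.2]
width: 0.087
grip_force: 0.0
```

Request:
{"name": "drive_tool", "arguments": {"series": [[[-3.5,0.4,0],0],[[-3.5,0.5,0],0],[[-3.5,0.6,-2],0],[[-3.5,0.6,-3],0],[[0,0,-3],0],[[0,0,0],0],[[0,0,0],0],[[0,0,0],0],[[0,0,0],0],[[0,0,0],0]]}}

```text
time: 34.2
ee_pos: [0.4555, 0.0819, 0.1383]
eef_rot: [0.68, 0.733, 0.0, 0.0]
ft_force: [0.6, -0.6, 0.8]
width: 0.087
grip_force: 0.0
```

Run:
```python
from bench import r, vision
from h import *
s=r.read_state();print(s['ee_pos'],s['eef_rot'])
w=vision.camera('wrist');t=vision.camera('top');pickle.dump((s,w),open('pics/w5.pkl','wb'));pickle.dump(t,open('pics/top5.pkl','wb'))
a=cv2.resize(w['color'][:,:,::-1],(512,384));b=cv2.resize(t['color'][105:195,190:286,::-1],None,fx=3,fy=3,interpolation=cv2.INTER_CUBIC)
o=np.zeros((384,800,3),'uint8');o[:,:512]=a;o[:270,512:]=b;cv2.imwrite('pics/w5.png',o)
```

```text
[0.45551489 0.08187714 0.13831472] [6.80185270e-01 7.33040216e-01 1.03088470e-04 1.71140595e-04]
```

View pics/w5.png

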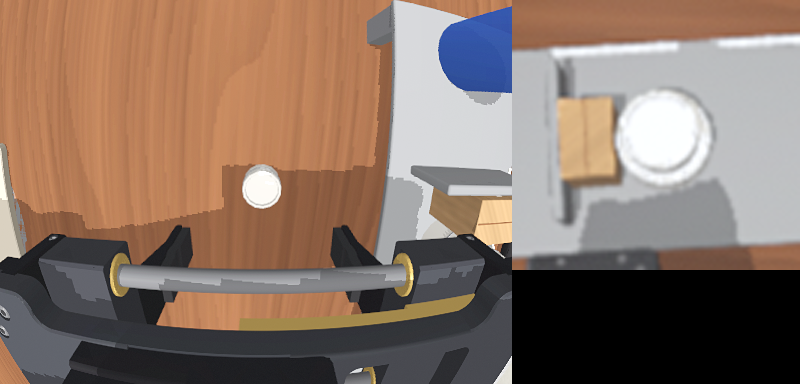

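The small lid is at (261.5,188.5) in the wrist view. The inset shows the medium lid at (658,130), inside the large rim.

Run:
```python
from h import *
s,w=pickle.load(open('pics/w5.pkl','rb'));t=pickle.load(open('pics/top5.pkl','rb'))
print(wat(s,w,261.5,188.5,.032)*1000,wat(s,w,242.5,188.5,.032)*1000,wat(s,w,280.5,188.5,.032)*1000)
print('med',at(t,238.3,148,.147)*1000,'large',at(t,240,150.3,.114)*1000)
```

```text
[454.5360352   84.05071403] [437.08425375  82.75074796] [471.98905609  85.35970167]
med [633.95113578  56.09028349] large [634.5446281   54.30995887]
```

Request:
{"name": "drive_tool", "arguments": {"series": [[[-0.1,0.15,-2],0],[[0,0,-3],0],[[0,0,-3],0],[[0,0,-2.5],0],[[0,0,-1],0],[[0,0,-0.4],0],[[0,0,0],0],[[0,0,0],0],[[0,0,0],0],[[0,0,0],0]]}}

```text
time: 35.55
ee_pos: [0.4544, 0.0837, 0.0193]
eef_rot: [0.68, 0.733, 0.0, 0.0]
ft_force: [0.3, 0.5, -0.5]
width: 0.0867
grip_force: 0.0
```

Request:
{"name": "drive_tool", "arguments": {"series": [[[0,0,0],0],[[0,0,0],0],[[0,0,0],0],[[0,0,0],0],[[0,0,0],0],[[0,0,0],0],[[0,0,0],0],[[0,0,0],0],[[0,0,0],0],[[0,0,0],0]], "hand": 1, "newtons": 10}}

```text
time: 36.8
ee_pos: [0.4543, 0.0835, 0.0191]
eef_rot: [0.68, 0.733, 0.0, 0.0]
ft_force: [0.1, -0.5, 0.5]
width: 0.0359
grip_force: 10.0
```

Request:
{"name": "drive_tool", "arguments": {"series": [[[0,0,3],0],[[0,0,5],0],[[0,0,5],0],[[2,-0.3,5],0],[[3.5,-0.5,1],0],[[3.5,-0.5,0],0],[[3.5,-0.5,0],0],[[3.0,-0.5,0],0],[[2.6,-0.4,0],0],[[0,0,0],0]]}}

```text
time: 38.05
ee_pos: [0.636, 0.0555, 0.2082]
eef_rot: [0.68, 0.733, -0.001, 0.0]
ft_force: [-0.4, -0.5, -0.2]
width: 0.0359
grip_force: 10.0
```

Request:
{"name": "drive_tool", "arguments": {"series": [[[0,0,0],0],[[0,0,0],0],[[0,0,-1],0],[[0,0,-0.8],0],[[0,0,0],0],[[0,0,0],0],[[0,0,0],0],[[0,0,0],0],[[0,0,0],0],[[0,0,0],0]]}}

```text
time: 39.3
ee_pos: [0.6353, 0.0564, 0.1911]
eef_rot: [0.68, 0.733, 0.0, 0.0]
ft_force: [0.2, -0.2, -0.6]
width: 0.0355
grip_force: 10.0
```

Run:
```python
from bench import r, vision
from h import *
s=r.read_state();print(s['ee_pos'])
c=vision.camera('side');pickle.dump(c,open('pics/s6.pkl','wb'))
x,y=209,84
cv2.imwrite('pics/s6.png',cv2.resize(c['color'][y:y+80,x:x+100,::-1],(750,600),interpolation=cv2.INTER_CUBIC))
for n,cc,rad,z in(('large rim',(635.2,54.7),32,.114),('med rim',(635,56),25,.147),('small bottom',s['ee_pos'][:2]*1000,18,s['ee_pos'][2]-.019)):
    for sgn in(-1,1):
        d=np.array([.7148,-.699]);q=np.array(cc)/1000+sgn*rad/1000*d;u=proj(c,[*q,z]);print(n,(u-[x,y]+.5)*7.5-.5)
```

```text
[0.6352605  0.05642966 0.19108552]
large rim [274.48290558 534.66997366]
large rim [482.75116944 538.06408695]
med rim [294.60643996 447.10142921]
med rim [461.48969383 449.8938914 ]
small bottom [318.65546119 377.84331394]
small bottom [441.20955224 379.93638659]
```

View pics/s6.png

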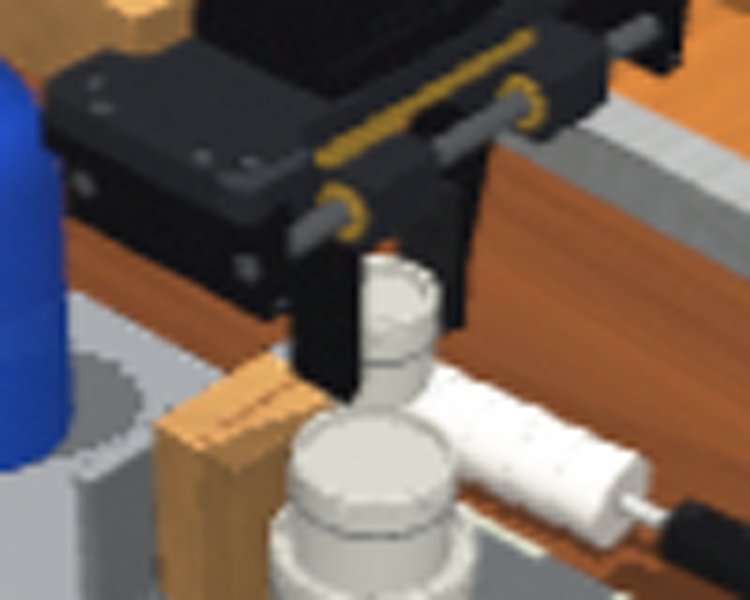

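The side crop shows the small tub over the medium lid. The rim edges are at (289,455) and (460,455), and the small tub's edge at (436,375). All sit about 1 mm from expected with the same offset, so they are aligned. I'll lower it.

Request:
{"name": "drive_tool", "arguments": {"series": [[[0,0,-1],0],[[0,0,-1],0],[[0,0,-0.6],0],[[0,0,-0.2],0],[[0,0,-0.1],0],[[0,0,0],0],[[0,0,-0.1],0],[[0,0,-0.05],0],[[0,0,0],0],[[0,0,0],0]]}}

```text
time: 40.6
ee_pos: [0.6355, 0.0564, 0.1611]
eef_rot: [0.68, 0.733, 0.0, 0.0]
ft_force: [-1.4, 0.8, 5.5]
width: 0.0356
grip_force: 10.0
```

Request:
{"name": "drive_tool", "arguments": {"series": [[[0,0,0.03],0],[[0,0,0],0],[[0,0,0],0],[[0,0,0],0],[[0,0,0],0],[[0,0,1],0],[[0,0,2],0],[[0,0,3],0],[[0,-1.5,1],0],[[0,-4,0],0]], "hand": 0}}

```text
time: 41.85
ee_pos: [0.6359, 0.0022, 0.2321]
eef_rot: [0.679, 0.734, 0.001, 0.0]
ft_force: [-0.3, -1.5, 0.5]
width: 0.0874
grip_force: 0.0
```

Request:
{"name": "drive_tool", "arguments": {"series": [[[0.3,-3,0],0],[[0.4,-4,0],0],[[0.4,-4,-1],0],[[0,0,-1],0],[[0,0,0],0],[[0,0,0],0],[[0,0,0],0],[[0,0,0],0],[[0,0,0],0],[[0,0,0],0]]}}

```text
time: 43.1
ee_pos: [0.6463, -0.1085, 0.2109]
eef_rot: [0.68, 0.733, 0.0, 0.0]
ft_force: [0.4, 1.1, 0.1]
width: 0.087
grip_force: 0.0
```

Run:
```python
from bench import r, vision
from h import *
s=r.read_state();print(s['ee_pos'],s['eef_rot'])
w=vision.camera('wrist');t=vision.camera('top');c=vision.camera('side');pickle.dump((s,w),open('pics/w7.pkl','wb'));pickle.dump(t,open('pics/top7.pkl','wb'))
o=np.zeros((600,800,3),'uint8');o[:384,:512]=w['color'][:,:,::-1];o[:270,512:]=cv2.resize(t['color'][105:195,190:286,::-1],None,fx=3,fy=3,interpolation=cv2.INTER_CUBIC)
o[400:600,520:800]=cv2.resize(c['color'][104:184,209:321,::-1],None,fx=2.5,fy=2.5);o[390:590,:500]=cv2.resize(t['color'][110:190,270:370,::-1],(250*2,200*1)[:2] if 0 else (250,200)).repeat(1,0) if 0 else cv2.resize(t['color'][110:190,170:370,::-1],(500,200))
cv2.imwrite('pics/w7.png',o)
```

```text
[ 0.64628814 -0.10846637  0.21093438] [6.80032980e-01 7.33181520e-01 5.02499037e-05 4.86200705e-05]
```

View pics/w7.png

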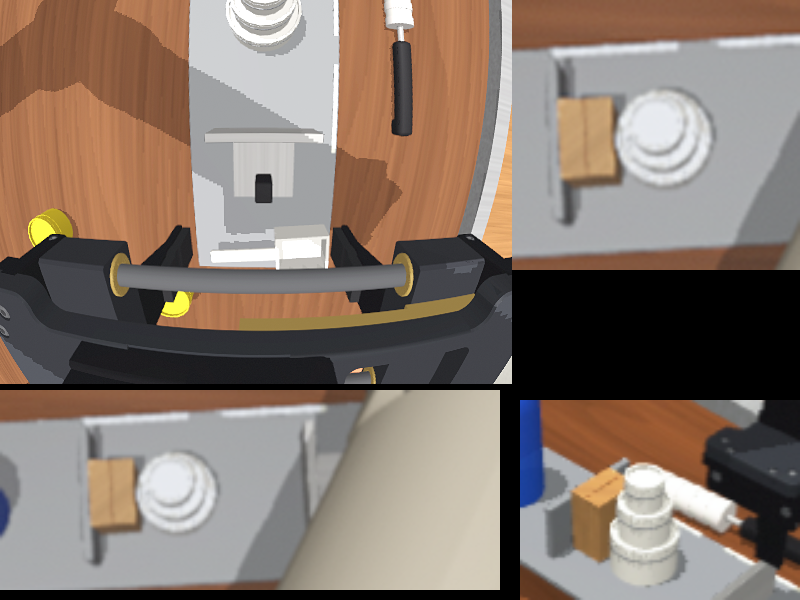

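The stack stands concentric against the carton. In the wrist view the post's top face is near (264,192), with the plate's top edge at (206–323,137).

Run:
```python
from h import *
s,w=pickle.load(open('pics/w7.pkl','rb'))
for u,v,z in((264,192,.112),(256,192,.112),(272,192,.112),(264,182,.112),(264,202,.112),(264,174,.076),(206,137,.12),(323,138,.12),(206,132,.12),(323,132,.12)):print(u,v,wat(s,w,u,v,z)*1000)
```

```text
264 192 [ 647.59202664 -107.15354333]
256 192 [ 640.43401404 -107.69208281]
272 192 [ 654.75351456 -106.61478957]
264 182 [646.86887062 -97.86621863]
264 202 [ 648.33270009 -116.64068199]
264 174 [647.31291502 -99.55129483]
206 137 [595.07964627 -60.01467023]
323 138 [693.21912673 -53.35689613]
206 132 [594.90132576 -55.77415296]
323 132 [692.64756691 -48.27986904]
```

Request:
{"name": "drive_tool", "arguments": {"series": [[[0.1,0.1,-2],0],[[0,0,-3],0],[[0,0,-3],0],[[0,0,-2.5],0],[[0,0,-1],0],[[0,0,-0.5],0],[[0,0,0],0],[[0,0,0],0],[[0,0,0],0],[[0,0,0],0]]}}

```text
time: 44.5
ee_pos: [0.6474, -0.1075, 0.0912]
eef_rot: [0.68, 0.733, 0.0, 0.0]
ft_force: [-0.1, -0.1, -0.1]
width: 0.087
grip_force: 0.0
```

Request:
{"name": "drive_tool", "arguments": {"series": [[[0,0,0],0],[[0,0,0],0],[[0,0,0],0],[[0,0,0],0],[[0,0,0],0],[[0,0,0],0],[[0,0,0],0],[[0,0,0],0],[[0,0,0],0],[[0,0,0],0]], "hand": 1, "newtons": 12}}

```text
time: 45.75
ee_pos: [0.6482, -0.1074, 0.0909]
eef_rot: [0.68, 0.733, 0.001, 0.001]
ft_force: [4.5, -0.6, -3.4]
width: 0.0161
grip_force: 12.0
```

Request:
{"name": "drive_tool", "arguments": {"series": [[[-0.05,0.6,0],0],[[-0.04,0.6,0],0],[[-0.05,0.7,0],0],[[-0.05,0.7,0],0],[[-0.05,0.7,0],0],[[-0.05,0.7,0],0],[[-0.05,0.7,0],0],[[-0.05,0.7,0],0],[[-0.04,0.6,0],0],[[-0.04,0.5,0],0]]}}

```text
time: 47.0
ee_pos: [0.6436, -0.0424, 0.091]
eef_rot: [0.68, 0.733, 0.001, 0.001]
ft_force: [7.2, -1.0, -5.1]
width: 0.0155
grip_force: 12.0
```

Request:
{"name": "drive_tool", "arguments": {"series": [[[0,0.2,0],0],[[0,0.2,0],0],[[0,0.2,0],0],[[0,0.1,0],0],[[0,0.1,0],0],[[0,0,0],0],[[0,0,0],0],[[0,0,0],0],[[0,0,0],0],[[0,0,0],0]]}}

```text
time: 48.25
ee_pos: [0.643, -0.0345, 0.0909]
eef_rot: [0.68, 0.733, 0.0, 0.0]
ft_force: [5.1, -0.5, -3.4]
width: 0.0161
grip_force: 12.0
```

Request:
{"name": "drive_tool", "arguments": {"series": [[[0,0.1,0],0],[[0,0,0],0],[[0,0,0],0],[[0,0.05,0],0],[[0,0,0],0],[[0,0,0],0],[[0,0,0],0],[[0,0,0],0],[[0,0,0],0],[[0,0,0],0]]}}

```text
time: 49.5
ee_pos: [0.6429, -0.0331, 0.0909]
eef_rot: [0.68, 0.733, 0.0, 0.0]
ft_force: [6.0, -0.3, -3.4]
width: 0.0157
grip_force: 12.0
```

Request:
{"name": "drive_tool", "arguments": {"series": [[[0,0.05,0],0],[[0,0,0],0],[[0,0.05,0],0],[[0,0,0],0],[[0,0,0],0],[[0,0,0],0],[[0,0,0],0],[[0,0,0],0],[[0,0,0],0],[[0,0,0],0]]}}

```text
time: 50.75
ee_pos: [0.6429, -0.0324, 0.0909]
eef_rot: [0.68, 0.733, 0.0, 0.001]
ft_force: [5.7, -1.8, -3.6]
width: 0.0158
grip_force: 12.0
```

Request:
{"name": "drive_tool", "arguments": {"series": [[[0,0.05,0],0],[[0,0,0],0],[[0,0.05,0],0],[[0,0,0],0],[[0,0,0],0],[[0,0,0],0],[[0,0,0],0],[[0,0,0],0],[[0,0,0],0],[[0,0,0],0]]}}

```text
time: 52.0
ee_pos: [0.6429, -0.0323, 0.0909]
eef_rot: [0.68, 0.733, -0.0, 0.001]
ft_force: [4.9, -5.3, -4.1]
width: 0.0159
grip_force: 12.0
```

Request:
{"name": "drive_tool", "arguments": {"series": [[[0,0.05,0],0],[[0,0,0],0],[[0,0.05,0],0],[[0,0,0],0],[[0,0,0],0],[[0,0,0],0],[[0,0,0],0],[[0,0,0],0],[[0,0,0],0],[[0,0,0],0]]}}

```text
time: 53.25
ee_pos: [0.6429, -0.0322, 0.091]
eef_rot: [0.681, 0.733, -0.001, 0.001]
ft_force: [6.6, -6.5, -6.0]
width: 0.0159
grip_force: 12.0
```

Request:
{"name": "drive_tool", "arguments": {"series": [[[0,0,0],0],[[0,0,0],0],[[0,0,0],0],[[0,0,0],0],[[0,0,0],0],[[0,0,0],0],[[0,0,1],0],[[0,0,3],0],[[0,0,4],0],[[0,0,4],0]], "hand": 0}}

```text
time: 54.5
ee_pos: [0.6425, -0.0302, 0.2128]
eef_rot: [0.68, 0.733, 0.0, 0.0]
ft_force: [0.8, -0.3, -1.6]
width: 0.0867
grip_force: 0.0
```

Request:
{"name": "drive_tool", "arguments": {"series": [[[-1,-1,2],0],[[-3,-2,1],0],[[-3,-3,0],0],[[-3,-4,0],0],[[-3,-4,0],0],[[-3,-3,0],0],[[0,0,0],0],[[0,0,0],0],[[0,0,0],0],[[0,0,0],0]]}}

```text
time: 55.75
ee_pos: [0.4829, -0.1995, 0.2407]
eef_rot: [0.68, 0.734, -0.0, 0.0]
ft_force: [0.6, -0.6, -0.0]
width: 0.0871
grip_force: 0.0
```

Run:
```python
from bench import r, vision
from h import *
t=vision.camera('top');c=vision.camera('side')
o=np.zeros((600,800,3),'uint8')
o[:280]=cv2.resize(t['color'][105:201,130:404,::-1],(800,280),interpolation=cv2.INTER_CUBIC)
o[290:,:]=cv2.resize(c['color'][70:225,165:365,::-1],(400*2,310),interpolation=cv2.INTER_CUBIC) if 0 else 0
o[290:600,:480]=cv2.resize(c['color'][90:219,175:375,::-1],(480,310),interpolation=cv2.INTER_CUBIC)
cv2.imwrite('pics/f.png',o)
```

```text
(no output)
```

View pics/f.png

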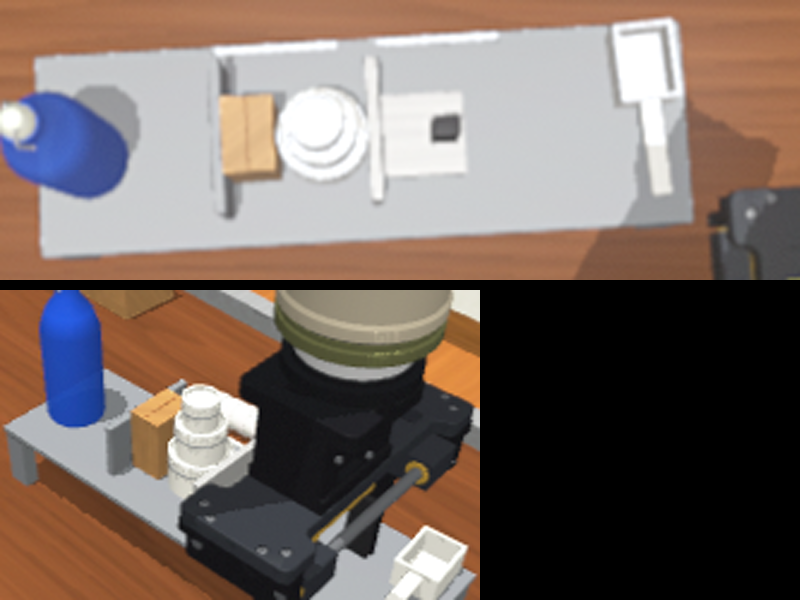

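The pictures show the row snug: wall (220,130), carton (248,135), stack (320,132), stop plate (374,130). The bottle, scoop and brush are undisturbed, and the gripper is clear. I'm handing in.

```bash
python3 -c "
from bench import r
print(r.close_job())"
```

```text
the job is handed in; nothing more can be done
None
```

I packed the row as asked (carton against the wall, large tub beside it, medium and small tubs seated on top), slid the stop up snug, let go, and handed the job in after about 56 s; the judge's verdict isn't shown.

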